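# Fetch the tube block from behind the reagent bottles

## Robot

A 6-joint arm with a two-finger parallel gripper is mounted at the origin on the work surface. World frame = base frame: x ahead of the robot, y to its left, z up, the work surface at z = 0. Lengths are in m, angles in rad, forces in N, time in s.
With the tool pointing down it reaches from about 0.35 to 0.975 m from the base axis. Payload 4.9 kg.
Tool frame: the origin (TCP) lies on the centre line of the jaws, within the pads' length; the fingertips stand manip.tip_reach ahead of it and the grasp point (between the pads) is the TCP (manip.tip_reach is the distance from the TCP to the fingertips, in m); z points along the fingers, y is the line along which they close (so a half turn about z gives the same grasp; the last joint's range is limited). The gripper opens to 85 mm and grips with 20 to 120 N. Pads are 22 mm wide; open, the fingers measure 114 mm over their backs; the gripper's body (76 mm by 85 mm) begins 54 mm behind the grasp point. The pads swing forward as they close: fully open they stand 13 mm farther back than shut.
Start: joints at [1.219, 0.053, 1.613, -0, 1.476, -0.119], TCP at [0.144, 0.608, 0.25] pointing down, gripper open.
Joint ranges: [-3.01, 3.01], [-1.01, 2.22], [0.06, 2.58], [-1.02, 4.17], [0.09, 2.62], [-3.14, 3.14]. Speed limits (rad/s): [2.57, 2.57, 3.14, 3.14, 3.14, 3.14].

## Interface

Orientations are given as a unit quaternion [w, x, y, z].
In Python, from plant import manip gives the robot as it stands. The module is installed in compiled form; this text tells all that it offers.
- The arm moves only by the tool move_arm, never from a script. Its argument "rows" is a list of rows, each a list of 7 numbers: the shift along the tool's x, y, z in cm, then the turn, a rotation vector about the tool's x, y, z in degrees, then the opening, from -1 (shut) to 1 (fully open). In form: [[tx, ty, tz, ax, ay, az, jaw], ...]. A call has 1 to 20 rows; each row shifts and turns the commanded pose from where the row before left it, along the tool's axes as they then stand; what a row does not reach is not made up. A row lasts 1/12 s, in which the tool goes at most 41.7 mm and 7.16 degrees, less where a joint would pass 70% of its speed; a pose out of reach is approached as far as the arm can. A call is refused whole if a number of a shift passes 4.17 or a number of a turn 7.16, either way. A call with a gripper value outside its range is refused whole. The fingers move at their own pace and stop on an object; the grip force is fixed at half the most. Time passes only in rows, so rows that do not move let the fingers close. It gives the time, the measured TCP pose, the force, the opening and the grip force at its end, in the units of the state.
- manip.state(): the state, without advancing time (a new reading comes with each control period).
- manip.grab_frame(name): name is "side" or "top"; returns a dict with "img" (384x512x3 uint8, blue, green, red), "mtx" (3x3 intrinsics, pixels), "k1" (the pictures are not rectified: a ray, as slopes to the right and down, at radius r is drawn at 1 + k1 r^2 times it, then the intrinsics apply), "R" (3x3) and "t" (3): a world point X has camera coordinates R X + t. Camera axes: x right, y down, z forward; pixel columns grow to the right and rows downward; lengths in m; the calibration is good to about 2 mm. A picture is of the moment at which its call begins. There is no depth.
- manip.job_done(): hands the job in; it is judged then, once.
The state is a dict: "time": time; "joint_pos": joint angles; "joint_vel": joint speeds; "joint_efforts": joint torques, N m; "tool_pos": TCP position; "tool_rot": TCP orientation; "contact_force": force on the tool from outside, world axes, zero at the start; "ft_torque": the same for the moment, N m; "gripper_width": opening from 0.0 (shut) to 1.0 (fully open); "grasp_force": force on a finger pad.
Only numpy, scipy, OpenCV 4.12 (cv2) and the standard library are available. Lean on these libraries where they do the work, as an engineer would, in place of code of your own. Each camera call takes 0.05 s, during which the arm holds its last target. There are 200 camera calls.

## Task

The aluminium tube block stands at the back of the bottle station, behind three reagent bottles. First stand all three bottles upright on the steel drip tray, leaving the block where it is, then seat the block fully down in the well of the dry-bath heater, and only then put each bottle back upright on the very place at the station where it stood at the start. Knock nothing over, and leave the sample vial, the tip box and the beaker where they are.

Things in the scene. Friction and masses are not known exactly. Their poses are not given: they have to be found in the camera images.
- wide_bottle: The widest reagent bottle: round, straight-sided, white plastic with a grey cap as wide as the body; diameter 52, height 130 with cap, 0.18 to 0.34 kg. Origin: centre of its underside, z up along its axis. It stands on one of the station's three front places (dark discs); which one varies.
- square_bottle: The square reagent bottle: white plastic with a square grey cap, straight-sided, 44 x 44, height 140 with cap, about 0.25 kg. Origin: centre of its underside, x and y square to its sides, z up. On another of the three front places.
- slim_bottle: The slim reagent bottle: round, straight-sided, white plastic with a grey cap as wide as the body; diameter 40, height 150 with cap, about 0.20 kg. Origin: centre of its underside, z up. On another of the three front places.
- tube_block: Aluminium block with two rows of dark tube holes on top: 40 (its x) x 130 (its y) x 50 high, 0.36 to 0.54 kg. Origin: centre of its underside, z up; half a turn makes no difference. It lies on the station floor behind the bottles, long side along their row, about 14 behind the widest one, so no finger fits between; too long to be gripped end to end.
- bottle_station: Fixed grey plastic tray, 160 (x) x 224 (y), floor 8 thick, rims 18 high at the sides and back, open to the front (-x). Origin: centre of its underside, at table level; z up. Dark discs flush with the floor mark the bottle places at x = -45, y = -62, 0, +62; the block is at about x = +16, y = 0 (+-15). Bottles and block stand on the floor, z = 8.
- drip_tray: Fixed shallow steel tray on the table, left or right of the station, 240 (x) x 200 (y), floor 6 thick, rim 14 high and 4 thick. Origin: centre of its underside; z up. The side area for the bottles; a small vial stands in its corner at about x = +82, y = +60 (+-10), the rest is free.
- bath_well (a point): Centre of the floor of the well in the white dry-bath heater, which is fixed on the other side from the drip tray. The well is 54 (x) x 144 (y), 12 deep, open above; its floor is 63 above the table, the heater's top 75. Axes along the well's sides, z up. The heater is 220 (x) x 180 (y), centred 30 to -x of this point. The block lies here with its long side along y, 7 free on each side.
- sample_vial: Small glass vial with white cap, diameter 25, height 48, 30 g, loose, standing in a corner of the drip tray. Origin: centre of its underside. To be left alone.
- tip_box: Clear box of pipette tips, 85 x 120 x 54 high, 0.3 kg, loose on the table between robot and station. Origin: centre of its underside. To be left alone.
- beaker: Glass beaker, open on top, diameter 70, height 90, 0.15 kg, loose on the table between robot and station. Origin: centre of its underside. To be left alone.
There are look-alikes about, which are no part of the job. What is shaped like the square_bottle but red is not meant.

How it is judged:
By the outcome, as a careful person would: the job done as asked, in the order asked, and still so for the second after the job is handed in, with the robot touching nothing.
It also fails if it takes over 141 s, if anything falls off the work surface, if the arm or the gripper's body presses on something with over 40 N, if the wrist force passes 120 N, or if a joint passes its speed limit or range.

## Working session

There is one attempt and no reset: what is moved stays moved. The work goes in short steps, Python scripts to look and compute and a tool call to move; the robot and the scene stay as the last step left them, time stands still between calls to the robot, and variables do not carry over. Pictures are saved under pics/ and viewed, at most 14 in all, crops included, and the job is handed in when it is done.

Besides the shell and the picture viewer there is one more tool, called after "Emit:" by a JSON object that holds its "fn" and its "kwargs". move_arm: Moves the arm, as the interface text tells. Its arguments: {"type":"object","properties":{"rows":{"type":"array","items":{"type":"array","items":{"type":"number"}}}},"required":["rows"]}

```bash
mkdir -p pics; python3 - <<'E'
from plant import manip
import cv2,numpy as np
s=manip.state();print(s,manip.tip_reach)
for n in("side","top"):
    f=manip.grab_frame(n);cv2.imwrite(f"pics/{n}0.png",f["img"]);np.savez(f"{n}0.npz",**f)
    print(n,f["mtx"],f["k1"],f["R"],f["t"],-np.array(f["R"]).T@f["t"])
E
```

```text
{'time': 0.0, 'joint_pos': array([ 1.21899208e+00,  5.33368828e-02,  1.61428952e+00, -3.14058741e-06,
        1.47600784e+00, -1.18991100e-01]), 'joint_vel': array([ 0.00132794,  0.00026444,  0.00051893, -0.00135115, -0.00072395,
        0.00073177]), 'joint_efforts': array([-3.02253262e-03, -3.93700111e+01, -3.70169699e+01, -3.91071553e-04,
        7.39225798e-03,  2.38293080e-05]), 'tool_pos': array([0.14398936, 0.60758663, 0.24907804]), 'tool_rot': array([-2.36559824e-04,  1.16143647e-01,  9.93231902e-01, -9.93008098e-04]), 'contact_force': array([ 0.13718684, -0.19495704, -0.29721904]), 'ft_torque': array([0.02303838, 0.01845103, 0.00051176]), 'grasp_force': 0.0, 'gripper_width': 0.9971343656453098} 0.019
side [[365.06439505   0.         264.083471  ]
 [  0.         365.06439505 193.27913882]
 [  0.           0.           1.        ]] -0.06922030904310919 [[ 0.81584544 -0.57823259  0.00657928]
 [-0.28394121 -0.4104807  -0.86653505]
 [ 0.50375947  0.70509054 -0.49907287]] [-0.42063188  0.21193353  0.61213351] [ 0.09497921 -0.58783798  0.49191451]
top [[354.55465759   0.         245.98298896]
 [  0.         354.55465759 195.99390671]
 [  0.           0.           1.        ]] -0.10547303050028782 [[ 0.0179724  -0.9997724  -0.01149502]
 [-0.9872259  -0.01592415 -0.15852899]
 [ 0.15830987  0.01419732 -0.98728741]] [0.02419028 0.54321308 1.07836048] [0.36512416 0.01752515 1.15104481]
```

View pics/side0.png

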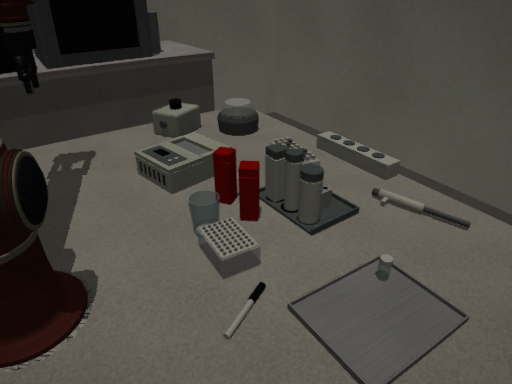

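View pics/top0.png

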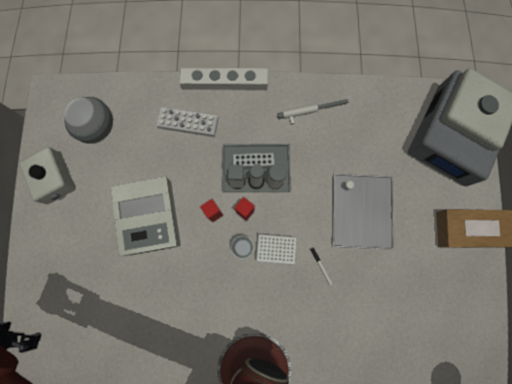

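The side view shows the bottles at about (277,175), (294,180) and (311,195), left to right, with the block behind them and red decoys in front at (226,175) and (249,190). In the top view the station is at (256,168), the tray at (362,212), the vial at (350,185) and the heater well at (142,206).

```bash
cat > h.py <<'E'
import cv2,numpy as np
from plant import manip
def load(n): 
    d=np.load(n,allow_pickle=True); return {k:d[k] for k in d}
def grab(n,tag):
    f=manip.grab_frame(n); np.savez(f"{n}{tag}.npz",**f); return f
def ray(f,uv):
    p=cv2.undistortPoints(np.array([[uv]],float),np.array(f["mtx"]),np.array([float(f["k1"]),0,0,0]))[0,0]
    R=np.array(f["R"]);return -R.T@np.array(f["t"]),R.T@np.r_[p,1]
def onz(f,uv,z):
    c,d=ray(f,uv);return (c+d*(z-c[2])/d[2])[:2]
def proj(f,X):
    return cv2.projectPoints(np.array(X,float).reshape(-1,3),cv2.Rodrigues(np.array(f["R"]))[0],np.array(f["t"],float),np.array(f["mtx"]),np.array([float(f["k1"]),0,0,0]))[0][:,0]
def crop(f,x0,y0,x1,y1,s,name):
    cv2.imwrite(name,cv2.convertScaleAbs(cv2.resize(f["img"][y0:y1,x0:x1],None,fx=s,fy=s,interpolation=cv2.INTER_CUBIC),alpha=1.6))
E
python3 - <<'E'
from h import *
t=load("top0.npz");s=load("side0.npz")
crop(t,105,135,300,270,4,"pics/topc.png");crop(s,185,125,365,235,4.4,"pics/sidec.png")
E
```

```text
(no output)
```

View pics/topc.png

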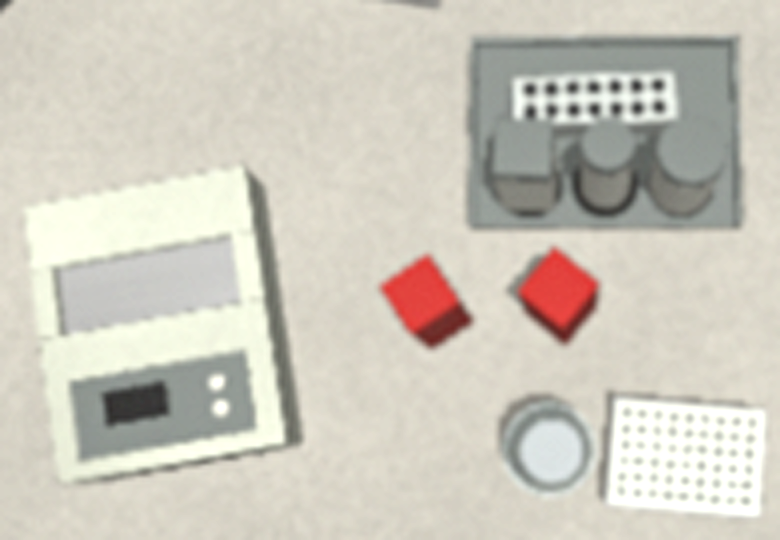

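View pics/sidec.png

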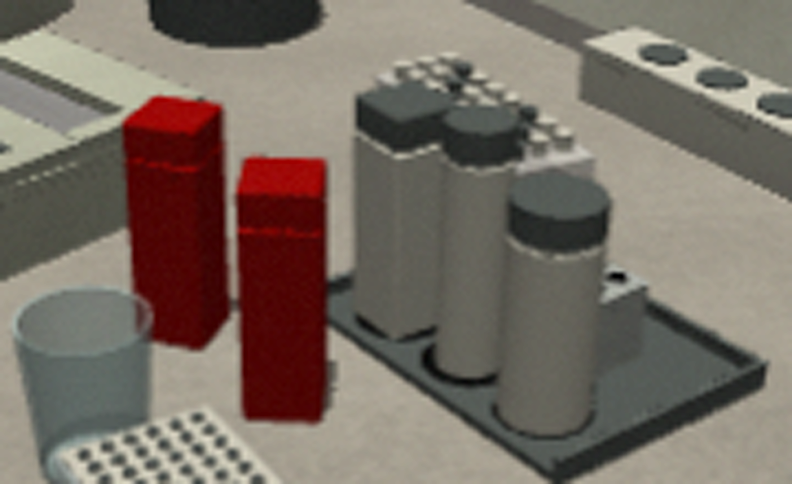

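The top crop shows the bottles left to right: square cap centre at (525,150), slim at (608,146) and wide at (689,152). The block top spans (513,78) to (678,118), and the well runs (57,268)-(230,234)-(240,302)-(63,334). The side crop confirms this order.

```bash
python3 - <<'E'
from h import *
np.set_printoptions(precision=4,suppress=True)
t=load("top0.npz");s=load("side0.npz")
T=lambda x,y:(x/4+105-.375,y/4+135-.375)
S=lambda x,y:(x/4.4+185-.39,y/4.4+125-.39)
def pts(name,L,z,f=t,m=T):
    P=np.array([onz(f,m(*p),z) for p in L]);print(name,P.tolist() if len(P)<2 else P.round(4).tolist(),'mean',P.mean(0))
    d=P[1]-P[0] if len(P)>1 else None
    if d is not None: print('   len',[round(float(np.linalg.norm(P[i]-P[i-1])),4) for i in range(len(P))],'ang',np.degrees(np.arctan2(d[1],d[0])))
    return P
pts('station',[(474,38),(739,38),(741,228),(468,227)],.018)
pts('square',[(497,120),(557,122),(552,180),(493,177)],.148)
for n,p,z in(('slim',(608,146),.158),('wide',(689,152),.138)):print(n,onz(t,T(*p),z))
pts('block',[(513,78),(671,72),(678,118),(515,122)],.058)
pts('well',[(57,268),(230,234),(240,302),(63,334)],.075)
pts('heater',[(25,208),(246,167),(290,440),(70,480)],.075)
I=lambda x,y:(x,y)
pts('drip',[(333,177),(391,177),(393,248),(333,247)],.014,t,I)
print('vial',onz(t,(350,185),.048))
pts('red1',[(382,291),(427,256),(470,318),(430,348)],.14)
pts('red2',[(555,248),(597,289),(566,326),(521,287)],.14)
print('beaker',onz(t,T(548,443),.09))
pts('tip',[(612,394),(765,405),(760,515),(606,503)],.054)
# side view bottoms
for n,p in(('wide bottom mid',(546,434)),('sq front corner',(401,338)),('slim bottom',(470,380))):print(n,onz(s,S(*p),.008))
pts('stn side: front-right, front-left?, backright',[(557,480),(330,285),(765,365)],.018,s,S)
E
```

```text
station [[0.7203, 0.113], [0.7237, -0.1072], [0.5635, -0.1083], [0.5607, 0.1132]] mean [0.642  0.0027]
   len [0.1596, 0.2202, 0.1602, 0.2215] ang -89.12344478329214
square [[0.6176, 0.0834], [0.6168, 0.0397], [0.5737, 0.0425], [0.5752, 0.0852]] mean [0.5958 0.0627]
   len [0.0424, 0.0437, 0.0432, 0.0427] ang -91.12852842748428
slim [0.5971 0.0026]
wide [ 0.5983 -0.057 ]
block [[0.675, 0.0775], [0.6818, -0.0484], [0.6441, -0.0541], [0.6389, 0.075]] mean [0.6599 0.0125]
   len [0.0362, 0.1261, 0.0381, 0.1292] ang -86.87750667344406
well [[0.5135, 0.4296], [0.5425, 0.2935], [0.4895, 0.2828], [0.4619, 0.421]] mean [0.5019 0.3567]
   len [0.0522, 0.1391, 0.054, 0.1409] ang -77.95403112115102
heater [[0.5607, 0.4593], [0.5958, 0.2839], [0.385, 0.2391], [0.3502, 0.4081]] mean [0.4729 0.3476]
   len [0.2167, 0.1789, 0.2155, 0.1725] ang -78.68930217278158
drip [[0.6153, -0.2512], [0.6191, -0.4468], [0.3852, -0.4433], [0.387, -0.2469]] mean [ 0.5017 -0.3471]
   len [0.2284, 0.1957, 0.2339, 0.1964] ang -88.88663325493343
vial [ 0.5828 -0.2973]
red1 [[0.4919, 0.1637], [0.5179, 0.132], [0.4735, 0.0996], [0.4514, 0.1276]] mean [0.4837 0.1307]
   len [0.0542, 0.041, 0.055, 0.0357] ang -50.595892204061094
red2 [[0.5253, 0.0396], [0.4959, 0.0088], [0.4689, 0.0306], [0.4965, 0.0635]] mean [0.4966 0.0356]
   len [0.0374, 0.0425, 0.0347, 0.0429] ang -133.6530903978763
beaker [0.3865 0.0431]
tip [[0.4256, -0.0047], [0.419, -0.1228], [0.3351, -0.119], [0.3424, -0.0013]] mean [ 0.3805 -0.0619]
   len [0.0833, 0.1183, 0.084, 0.1179] ang -93.22205335295017
wide bottom mid [ 0.588  -0.0775]
sq front corner [0.5838 0.0448]
slim bottom [ 0.5883 -0.0133]
stn side: front-right, front-left?, backright [[0.5557, -0.1216], [0.5756, 0.1053], [0.7233, -0.1074]] mean [ 0.6182 -0.0412]
   len [0.1682, 0.2278, 0.259] ang 84.98897457558418
```

Emit:
{"fn": "move_arm", "kwargs": {"rows": [[0,0,0,0,0,6.9,1],[0,0,0,0,0,6.9,1],[0,0,0,0,0,6.9,1],[0,0,0,0,0,6.9,1],[0,0,0,0,0,6.9,1],[0,0,0,0,0,6.9,1],[0,0,0,0,0,6.9,1],[0,0,0,0,0,6.9,1],[0,0,0,0,0,6.9,1],[0,0,0,0,0,6.9,1],[0,0,0,0,0,6.9,1],[-1.6,1.06,0,0,0,0,1],[-3.2,2.12,0,0,0,0,1],[-3.2,2.12,0,0,0,0,1],[-3.2,2.12,0,0,0,0,1],[-3.2,2.12,0,0,0,0,1],[-3.2,2.12,0,0,0,0,1],[-3.2,2.12,0,0,0,0,1],[-3.2,2.12,0,0,0,0,1],[-3.2,2.12,0,0,0,0,1]]}}

```text
time: 1.77
tool_pos: [0.3283, 0.3368, 0.2499]
tool_rot: [-0.0, 0.702, 0.712, -0.0]
contact_force: [0.7, -0.5, -0.2]
gripper_width: 1.0
grasp_force: 0.0
```

Emit:
{"fn": "move_arm", "kwargs": {"rows": [[-3.2,2.12,0,0,0,0,1],[-3.2,2.12,0,0,0,0,1],[-3.2,2.12,0,0,0,0,1],[-3.2,2.12,0,0,0,0,1],[-3.2,2.12,0,0,0,0,1],[-3.2,2.12,0,0,0,0,1],[-3.2,2.12,0,0,0,0,1],[-3.2,2.12,0,0,0,0,1],[-3.2,2.12,0,0,0,0,1],[-3.2,2.12,0,0,0,0,1],[-3.2,2.12,0,0,0,0,1],[-3.2,2.12,0,0,0,0,1],[-1.6,1.06,0,0,0,0,1],[0,0,1,0,0,0,1],[0,0,2,0,0,0,1],[0,0,2,0,0,0,1],[0,0,1,0,0,0,1],[0,0,0,0,0,0,1]]}}

```text
time: 3.27
tool_pos: [0.5958, -0.0569, 0.186]
tool_rot: [-0.003, 0.702, 0.712, -0.002]
contact_force: [-1.2, -0.1, 0.7]
gripper_width: 1.003
grasp_force: 0.0
```

```bash
python3 - <<'E'
from h import *
t=grab("top","1");s=grab("side","1")
print(manip.state()['tool_pos'])
a=cv2.resize(s["img"][120:240,230:350],None,fx=4,fy=4,interpolation=cv2.INTER_CUBIC);b=cv2.resize(t["img"][130:210,215:295],None,fx=4,fy=4,interpolation=cv2.INTER_CUBIC)
c=np.zeros((480,800,3),np.uint8);c[:,:480]=a;c[:320,480:]=b;cv2.imwrite("pics/a1.png",cv2.convertScaleAbs(c,alpha=1.6))
E
```

```text
[ 0.59786484 -0.05731399  0.19003094]
```

View pics/a1.png

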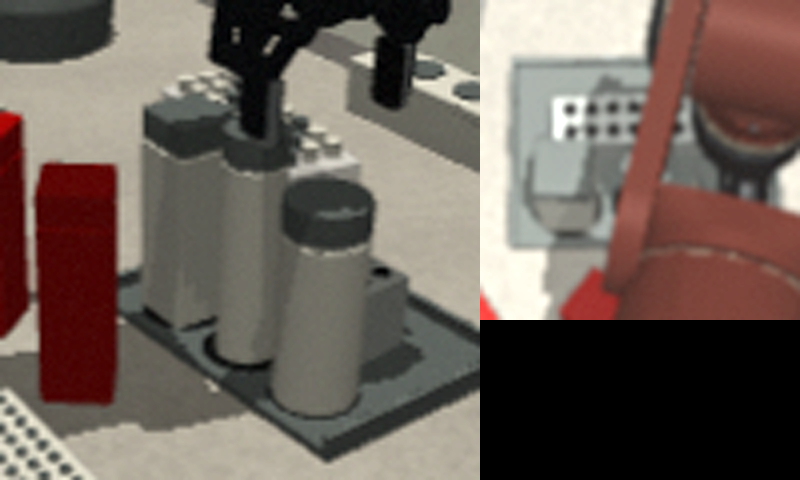

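The open fingers straddle the wide bottle's cap (side crop (330,190), fingertips at (262,135) and (390,105)). Next I descend and grip.

Emit:
{"fn": "move_arm", "kwargs": {"rows": [[0,0,1.4,0,0,0,1],[0,0,2,0,0,0,1],[0,0,2,0,0,0,1],[0,0,1.2,0,0,0,1],[0,0,0.8,0,0,0,1],[0,0,0,0,0,0,0.5],[0,0,0,0,0,0,0],[0,0,0,0,0,0,-1],[0,0,0,0,0,0,-1],[0,0,0,0,0,0,-1],[0,0,0,0,0,0,-1],[0,0,0,0,0,0,-1],[0,0,0,0,0,0,-1]]}}

```text
time: 4.45
tool_pos: [0.5996, -0.0582, 0.1181]
tool_rot: [0.001, 0.702, 0.712, 0.001]
contact_force: [1.2, 1.0, 5.1]
gripper_width: 0.596
grasp_force: 63.0
```

Emit:
{"fn": "move_arm", "kwargs": {"rows": [[0,0,-1,0,0,0,-1],[0,0,-2,0,0,0,-1],[0,0,-2,0,0,0,-1],[0,0,-1,0,0,0,-1],[-1.2,-0.46,0,0,0,0,-1],[-2.2,-0.84,0,0,0,0,-1],[-2.8,-1.07,0,0,0,0,-1],[-2.8,-1.07,0,0,0,0,-1],[-2.8,-1.07,0,0,0,0,-1],[-2.8,-1.07,0,0,0,0,-1],[-2.8,-1.07,0,0,0,0,-1],[-2.8,-1.07,0,0,0,0,-1],[-2.8,-1.07,0,0,0,0,-1],[-2.8,-1.07,0,0,0,0,-1],[-2.8,-1.07,0,0,0,0,-1],[-2.8,-1.07,0,0,0,0,-1],[-2.2,-0.84,0,0,0,0,-1],[-1.2,-0.46,0,0,0,0,-1],[0,0,0,0,0,0,-1],[0,0,0,0,0,0,-1]]}}

```text
time: 6.12
tool_pos: [0.469, -0.4074, 0.175]
tool_rot: [-0.001, 0.703, 0.711, 0.0]
contact_force: [0.9, -0.2, -2.6]
gripper_width: 0.597
grasp_force: 62.8
```

```bash
python3 - <<'E'
from h import *
t=grab("top","2");s=grab("side","2")
st=manip.state();print(st['tool_pos'],st['contact_force'],st['gripper_width'])
cv2.imwrite("pics/a2.png",np.vstack([cv2.convertScaleAbs(s["img"][100:],alpha=1.5),cv2.convertScaleAbs(t["img"][120:300],alpha=1.5)]))
E
```

```text
[ 0.46991254 -0.40640813  0.1754981 ] [ 0.25427461  0.18872569 -3.03929114] 0.596776519929679
```

View pics/a2.png

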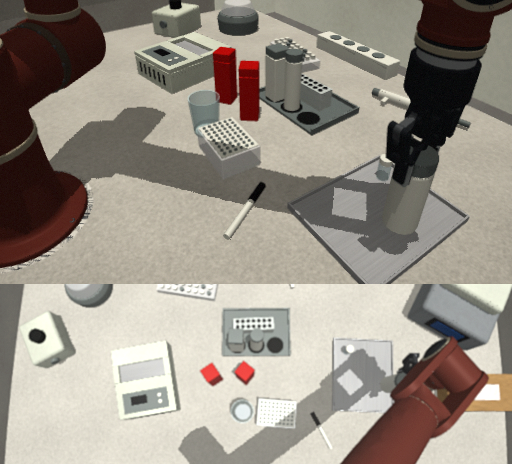

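The wide bottle hangs over the tray at side (408,305-ish), upright. The other two bottles and the block are unmoved, and the freed disc is visible in both views.

Emit:
{"fn": "move_arm", "kwargs": {"rows": [[0,0,1,0,0,0,-1],[0,0,1.8,0,0,0,-1],[0,0,1.6,0,0,0,-1],[0,0,0.8,0,0,0,-1],[0,0,0.4,0,0,0,-1],[0,0,0.3,0,0,0,-1],[0,0,0.1,0,0,0,-1],[0,0,0,0,0,0,-1]]}}

```text
time: 6.88
tool_pos: [0.4703, -0.4078, 0.1169]
tool_rot: [0.001, 0.702, 0.712, -0.0]
contact_force: [0.1, -0.1, -2.0]
gripper_width: 0.591
grasp_force: 62.9
```

```bash
python3 - <<'E'
from h import *
t=load("top2.npz")
g=cv2.cvtColor(t["img"],cv2.COLOR_BGR2GRAY)[145:195,220:292]
for th in(25,30,35,40,45):
    m=(g<th).astype(np.uint8);n,l,st,c=cv2.connectedComponentsWithStats(m)
    print(th,[(st[i].tolist(),onz(t,c[i]+[220,145],.008).round(4).tolist()) for i in range(1,n) if st[i,4]>40])
E
```

```text
25 []
30 []
35 []
40 [([48, 30, 14, 13, 147], [0.6007, -0.0593])]
45 [([48, 29, 14, 14, 158], [0.6008, -0.0591])]
```

Emit:
{"fn": "move_arm", "kwargs": {"rows": [[0,0,0.15,0,0,0,-1],[0,0,0.05,0,0,0,-1],[0,0,0,0,0,0,-1]]}}

```text
time: 7.13
tool_pos: [0.4706, -0.4084, 0.1161]
tool_rot: [0.001, 0.702, 0.712, -0.0]
contact_force: [0.4, 0.3, 3.0]
gripper_width: 0.596
grasp_force: 63.3
```

Emit:
{"fn": "move_arm", "kwargs": {"rows": [[0,0,0,0,0,0,0.4],[0,0,0,0,0,0,1],[0,0,0,0,0,0,1],[0,0,0,0,0,0,1],[0,0,-1.5,0,0,0,1],[0,0,-3,0,0,0,1],[0,0,-3.5,0,0,0,1],[0,0,-3,0,0,0,1],[0,0,-1,0,0,0,1],[1.8,0.6,0,0,0,0,1],[3.6,1.2,0,0,0,0,1],[3.9,1.3,0,0,0,0,1],[3.9,1.3,0,0,0,0,1],[3.9,1.3,0,0,0,0,1],[3.9,1.3,0,0,0,0,1],[3.9,1.3,0,0,0,0,1],[3.9,1.3,0,0,0,0,1],[3.9,1.3,0,0,0,0,1],[3.9,1.3,0,0,0,0,1],[3.6,1.2,0,0,0,0,1]]}}

```text
time: 8.8
tool_pos: [0.5985, -0.0015, 0.2334]
tool_rot: [-0.0, 0.702, 0.712, -0.0]
contact_force: [0.8, -0.5, -0.6]
gripper_width: 1.0
grasp_force: 0.0
```

Emit:
{"fn": "move_arm", "kwargs": {"rows": [[0.2,0,0,0,0,0,1],[0,0,1.5,0,0,0,1],[0,0,3,0,0,0,1],[0,0,3,0,0,0,1],[0,0,2,0,0,0,1],[0,0,1,0,0,0,1],[0,0,0.4,0,0,0,0.8],[0,0,0,0,0,0,0.4],[0,0,0,0,0,0,0],[0,0,0,0,0,0,-1],[0,0,0,0,0,0,-1],[0,0,0,0,0,0,-1],[0,0,0,0,0,0,-1],[0,0,0,0,0,0,-1],[0,0,0,0,0,0,-1]]}}

```text
time: 10.05
tool_pos: [0.6001, -0.0021, 0.1277]
tool_rot: [0.002, 0.702, 0.712, 0.001]
contact_force: [1.0, 0.3, 6.1]
gripper_width: 0.457
grasp_force: 60.9
```

Emit:
{"fn": "move_arm", "kwargs": {"rows": [[0,0,-1,0,0,0,-1],[0,0,-2,0,0,0,-1],[0,0,-2,0,0,0,-1],[0,0,-1,0,0,0,-1],[-1.2,-0.46,0,0,0,0,-1],[-2.2,-0.84,0,0,0,0,-1],[-2.8,-1.07,0,0,0,0,-1],[-2.8,-1.07,0,0,0,0,-1],[-2.8,-1.07,0,0,0,0,-1],[-2.8,-1.07,0,0,0,0,-1],[-2.8,-1.07,0,0,0,0,-1],[-2.8,-1.07,0,0,0,0,-1],[-2.8,-1.07,0,0,0,0,-1],[-2.8,-1.07,0,0,0,0,-1],[-2.8,-1.07,0,0,0,0,-1],[-2.8,-1.07,0,0,0,0,-1],[-2.2,-0.84,0,0,0,0,-1],[-1.2,-0.46,0,0,0,0,-1],[0,0,0,0,0,0,-1],[0,0,0,0,0,0,-1]]}}

```text
time: 11.72
tool_pos: [0.4694, -0.3514, 0.1843]
tool_rot: [-0.001, 0.703, 0.711, 0.0]
contact_force: [-0.7, -0.1, -2.8]
gripper_width: 0.453
grasp_force: 60.6
```

Emit:
{"fn": "move_arm", "kwargs": {"rows": [[0,0,1,0,0,0,-1],[0,0,1.8,0,0,0,-1],[0,0,1.6,0,0,0,-1],[0,0,0.8,0,0,0,-1],[0,0,0.4,0,0,0,-1],[0,0,0.3,0,0,0,-1],[0,0,0.15,0,0,0,-1],[0,0,0.05,0,0,0,-1],[0,0,0,0,0,0,-1],[0,0,0,0,0,0,-1]]}}

```text
time: 12.55
tool_pos: [0.4707, -0.352, 0.1257]
tool_rot: [0.001, 0.702, 0.712, 0.0]
contact_force: [-1.4, 0.9, 3.8]
gripper_width: 0.454
grasp_force: 60.9
```

Emit:
{"fn": "move_arm", "kwargs": {"rows": [[0,0,0,0,0,0,0.4],[0,0,0,0,0,0,1],[0,0,0,0,0,0,1],[0,0,0,0,0,0,1],[0,0,-1.5,0,0,0,1],[0,0,-3.5,0,0,0,1],[0,0,-4,0,0,0,1],[0,0,-3,0,0,0,1],[1.8,0.6,0,0,0,0,1],[3.6,1.2,0,0,0,0,1],[3.9,1.3,0,0,0,0,1],[3.9,1.3,0,0,0,0,1],[3.9,1.3,0,0,0,0,1],[3.9,1.3,0,0,0,0,1],[3.9,1.3,0,0,0,0,1],[3.9,1.3,0,0,0,0,1],[3.9,1.3,0,0,0,0,1],[3.9,1.3,0,0,0,0,1],[3.6,1.2,0,0,0,0,1],[1.2,0,0,0,0,0,1]]}}

```text
time: 14.22
tool_pos: [0.5996, 0.0685, 0.2442]
tool_rot: [-0.0, 0.701, 0.713, 0.001]
contact_force: [-0.8, -1.0, 0.4]
gripper_width: 1.0
grasp_force: 0.0
```

```bash
python3 - <<'E'
from h import *
t=load("top2.npz")
crop(t,215,135,300,200,8,"pics/tc2.png")
s=grab("side","3");print(manip.state()['tool_pos'])
cv2.imwrite("pics/s3.png",cv2.convertScaleAbs(s["img"],alpha=1.5))
E
```

```text
[0.59884645 0.06856361 0.24404385]
```

View pics/tc2.png

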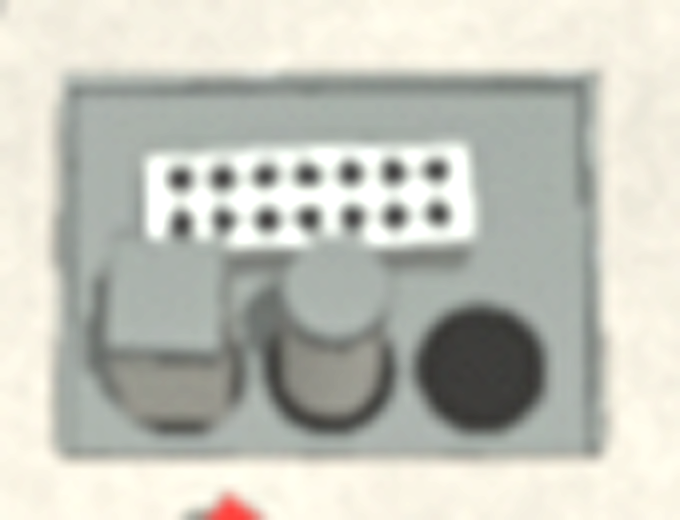

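View pics/s3.png

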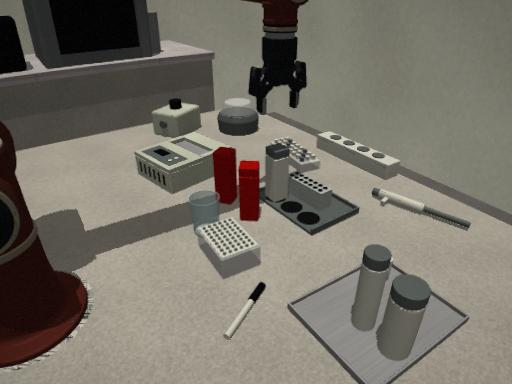

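Two bottles stand upright on the tray at side (368,290) and (403,318), and the square bottle, block and red decoys are unmoved. In the top crop the square cap centre is near (167,293).

Emit:
{"fn": "move_arm", "kwargs": {"rows": [[-0.55,-0.2,0,0,0,0,1],[0,0,1.5,0,0,0,1],[0,0,3,0,0,0,1],[0,0,3,0,0,0,1],[0,0,3,0,0,0,1],[0,0,1.3,0,0,0,1],[0,0,0.4,0,0,0,0.8],[0,0,0,0,0,0,0.4],[0,0,0,0,0,0,0],[0,0,0,0,0,0,-1],[0,0,0,0,0,0,-1],[0,0,0,0,0,0,-1],[0,0,0,0,0,0,-1],[0,0,0,0,0,0,-1],[0,0,0,0,0,0,-1]]}}

```text
time: 15.52
tool_pos: [0.5986, 0.0583, 0.1252]
tool_rot: [0.002, 0.702, 0.712, 0.001]
contact_force: [1.0, -0.5, 7.1]
gripper_width: 0.512
grasp_force: 61.3
```

Emit:
{"fn": "move_arm", "kwargs": {"rows": [[0,0,-1,0,0,0,-1],[0,0,-2,0,0,0,-1],[0,0,-2,0,0,0,-1],[0,0,-1,0,0,0,-1],[-1.2,-0.46,0,0,0,0,-1],[-2.2,-0.84,0,0,0,0,-1],[-2.8,-1.07,0,0,0,0,-1],[-2.8,-1.07,0,0,0,0,-1],[-2.8,-1.07,0,0,0,0,-1],[-2.8,-1.07,0,0,0,0,-1],[-2.8,-1.07,0,0,0,0,-1],[-2.8,-1.07,0,0,0,0,-1],[-2.8,-1.07,0,0,0,0,-1],[-2.8,-1.07,0,0,0,0,-1],[-2.8,-1.07,0,0,0,0,-1],[-2.8,-1.07,0,0,0,0,-1],[-2.2,-0.84,0,0,0,0,-1],[-1.2,-0.46,0,0,0,0,-1],[0,0,0,0,0,0,-1],[0,0,0,0,0,0,-1]]}}

```text
time: 17.18
tool_pos: [0.4677, -0.2909, 0.1814]
tool_rot: [-0.001, 0.703, 0.711, 0.0]
contact_force: [0.3, 0.3, -2.8]
gripper_width: 0.511
grasp_force: 60.9
```

Emit:
{"fn": "move_arm", "kwargs": {"rows": [[0,0,1,0,0,0,-1],[0,0,1.8,0,0,0,-1],[0,0,1.6,0,0,0,-1],[0,0,0.8,0,0,0,-1],[0,0,0.4,0,0,0,-1],[0,0,0.3,0,0,0,-1],[0,0,0.15,0,0,0,-1],[0,0,0.05,0,0,0,-1],[0,0,0,0,0,0,-1],[0,0,0,0,0,0,-1]]}}

```text
time: 18.02
tool_pos: [0.4689, -0.2915, 0.1231]
tool_rot: [0.001, 0.702, 0.712, -0.0]
contact_force: [-3.5, 1.8, 5.4]
gripper_width: 0.51
grasp_force: 61.7
```

Emit:
{"fn": "move_arm", "kwargs": {"rows": [[0,0,0,0,0,0,0.4],[0,0,0,0,0,0,1],[0,0,0,0,0,0,1],[0,0,0,0,0,0,1],[0,0,-1.5,0,0,0,1],[0,0,-3.5,0,0,0,1],[0,0,-4,0,0,0,1],[0,0,-2,0,0,0,1],[0,0,0,0,0,0,1]]}}

```text
time: 18.77
tool_pos: [0.471, -0.2932, 0.2385]
tool_rot: [0.006, 0.702, 0.712, 0.001]
contact_force: [0.7, -1.1, 0.7]
gripper_width: 0.998
grasp_force: 0.0
```

```bash
python3 - <<'E'
from h import *
t=grab("top","4");s=grab("side","4");print(manip.state()['tool_pos'])
def rect(n,x0,y0,x1,y1,lo,hi,z,satmax=255):
    im=t["img"][y0:y1,x0:x1];g=cv2.cvtColor(im,cv2.COLOR_BGR2GRAY)
    m=((g>=lo)&(g<hi)).astype(np.uint8)*255;m=cv2.morphologyEx(m,cv2.MORPH_CLOSE,np.ones((5,5)))
    c=max(cv2.findContours(m,0,2)[0],key=cv2.contourArea)
    P=np.array([onz(t,p,z) for p in c[:,0]+[x0,y0]])*1000
    (cx,cy),wh,a=cv2.minAreaRect(P.astype(np.float32));print(n,lo,hi,cx,cy,wh,a)
g=cv2.cvtColor(t["img"],cv2.COLOR_BGR2GRAY)
print(g[150:170,230:280:3].tolist()); print('heater col',g[180:255:3,143].tolist())
for lo in(110,125,140):rect('block',226,148,288,178,lo,256,.058)
for lo in(40,45):
    m=(g[145:195,220:292]<lo).astype(np.uint8);n,l,st,c=cv2.connectedComponentsWithStats(m)
    print([(st[i].tolist(),onz(t,c[i]+[220,145],.008).round(4).tolist()) for i in range(1,n) if st[i,4]>60])
a=cv2.resize(t["img"][180:255,105:180],None,fx=6,fy=6,interpolation=cv2.INTER_CUBIC)
b=cv2.resize(t["img"][145:195,220:292],None,fx=4.8,fy=4.8,interpolation=cv2.INTER_CUBIC)
c=np.zeros((450,800,3),np.uint8);c[:,:450]=a;c[:b.shape[0],450:450+b.shape[1]]=b;cv2.imwrite("pics/t4.png",cv2.convertScaleAbs(c,alpha=1.5))
E
```

```text
[ 0.46883117 -0.29151451  0.2323627 ]
[[113, 113, 114, 114, 113, 112, 112, 112, 112, 112, 111, 111, 111, 111, 110, 112, 111], [113, 113, 113, 112, 112, 111, 111, 111, 109, 110, 109, 110, 109, 110, 111, 111, 112], [114, 112, 111, 111, 114, 113, 115, 115, 118, 118, 114, 116, 116, 124, 125, 111, 111], [114, 113, 118, 116, 126, 131, 138, 142, 153, 151, 149, 143, 151, 149, 154, 110, 111], [113, 131, 144, 147, 145, 161, 150, 167, 170, 163, 172, 140, 175, 139, 175, 109, 112], [113, 150, 148, 162, 127, 175, 118, 158, 137, 133, 148, 89, 163, 75, 178, 110, 111], [113, 151, 107, 146, 71, 160, 61, 137, 86, 107, 123, 63, 146, 46, 175, 111, 113], [113, 150, 84, 136, 50, 151, 65, 141, 91, 120, 136, 89, 157, 98, 177, 110, 112], [113, 150, 118, 151, 94, 168, 126, 164, 143, 157, 165, 140, 180, 149, 181, 112, 112], [114, 149, 158, 173, 143, 183, 165, 181, 173, 176, 177, 160, 185, 148, 182, 113, 112], [113, 149, 165, 180, 141, 183, 144, 173, 146, 161, 156, 132, 169, 98, 181, 115, 112], [113, 147, 138, 163, 90, 166, 80, 151, 90, 134, 117, 87, 147, 52, 174, 113, 112], [114, 148, 106, 141, 58, 155, 43, 142
[... 632 characters left out ...]
83, 183, 181, 185, 183, 144, 151, 149, 149, 149, 149, 182, 182, 181, 176, 112, 56, 43, 41, 107, 111, 126, 184, 120]
block 110 256 648.981689453125 1.701629638671875 (94.96588897705078, 195.1847381591797) 0.881318986415863
block 125 256 659.725341796875 11.683662414550781 (42.64641189575195, 130.96246337890625) 2.9253666400909424
block 140 256 659.4149780273438 12.950031280517578 (41.0330810546875, 128.39251708984375) 2.9103503227233887
[([11, 30, 13, 13, 107], [0.5978, 0.0635]), ([30, 30, 13, 13, 139], [0.5994, 0.0021]), ([48, 30, 14, 13, 128], [0.6006, -0.0594])]
[([29, 29, 14, 14, 155], [0.5995, 0.0027]), ([48, 29, 14, 14, 155], [0.601, -0.0595]), ([11, 30, 13, 13, 147], [0.5981, 0.0644])]
```

View pics/t4.png

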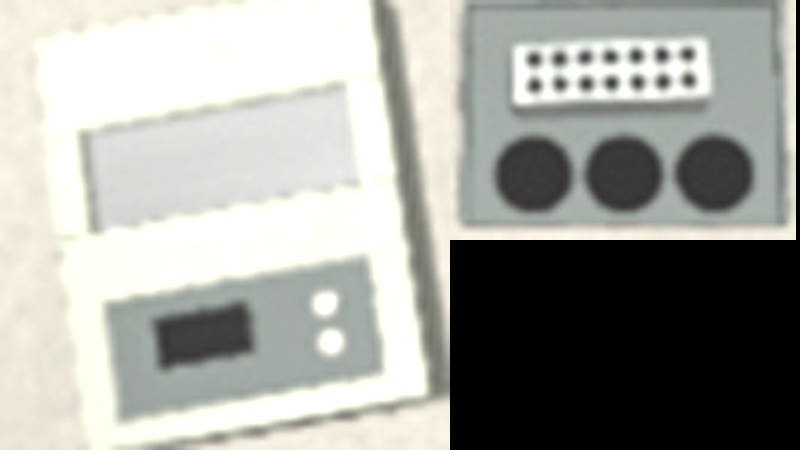

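The crop shows the block clear behind the three empty discs, and the well opening at crop corners (81,130), (346,82), (358,185), (90,233).

```bash
python3 - <<'E'
from h import *
t=load("top4.npz");g=cv2.cvtColor(t["img"],cv2.COLOR_BGR2GRAY)
for th in(160,165,170):
    m=(g[188:222,114:169]<th).astype(np.uint8)*255
    c=max(cv2.findContours(m,0,1)[0],key=cv2.contourArea)
    P=np.array([onz(t,p,.075) for p in c[:,0]+[114,188]])*1000
    print(th,cv2.minAreaRect(P.astype(np.float32)))
P=np.array([onz(t,(x/6+105-.42,y/6+180-.42),.075) for x,y in((81,130),(346,82),(358,185),(90,233))]);print(P,P.mean(0))
for a,b in((0,1),(3,2),(3,0),(2,1)):d=P[b]-P[a];print(np.degrees(np.arctan2(d[1],d[0])),np.linalg.norm(d))
P=np.array([onz(t,(x/6+105-.42,y/6+180-.42),.075) for x,y in((37,40),(372,-4),(428,392),(95,445))]);print(P.mean(0))
E
```

```text
160 ((502.22491455078125, 359.86712646484375), (56.06529998779297, 144.62466430664062), 11.671441078186035)
165 ((501.3356018066406, 359.44573974609375), (58.27191162109375, 144.68954467773438), 11.216716766357422)
170 ((501.38079833984375, 358.65863037109375), (59.4471321105957, 146.49388122558594), 11.3636474609375)
[[0.51460516 0.43222864]
 [0.54211043 0.29313119]
 [0.48862957 0.2839359 ]
 [0.46097923 0.42349523]] [0.5015811  0.35819774]
-78.81457537380652 0.1417908356858255
-78.79334522635024 0.14227208665704816
9.249873166204365 0.05433242826493959
9.755823464256729 0.05426560308130156
[0.47157063 0.34956244]
```

Emit:
{"fn": "move_arm", "kwargs": {"rows": [[2,1.3,0,0,0,2.1,0.7],[3.1,2,0,0,0,0,0.5],[3.1,2,0,0,0,0,0.4],[3.1,2,0,0,0,0,0.4],[3.1,2,0,0,0,0,0.4],[3.1,2,0,0,0,0,0.4],[3.1,2,0,0,0,0,0.4],[3.1,2,0,0,0,0,0.4],[3.1,2,0,0,0,0,0.4],[2,1.2,0,0,0,0,0.4],[0.8,0.4,0,0,0,0,0.4],[0,0,0,0,0,0,0.4],[0,0,0,0,0,0,0.4]]}}

```text
time: 19.95
tool_pos: [0.6625, 0.0006, 0.2293]
tool_rot: [-0.001, 0.715, 0.699, -0.001]
contact_force: [-0.2, -0.3, 1.0]
gripper_width: 0.7
grasp_force: 0.0
```

Emit:
{"fn": "move_arm", "kwargs": {"rows": [[0,0,0,0,0,-4.2,0.4],[1.2,-0.2,0,0,0,0,0.4],[0,0,1.5,0,0,0,0.4],[0,0,3,0,0,0,0.4],[0,0,3.5,0,0,0,0.4],[0,0,3.5,0,0,0,0.4],[0,0,2,0,0,0,0.4],[0,0,0.5,0,0,0,0.4],[0,0,0,0,0,0,0.4],[0,0,0,0,0,0,0.4]]}}

```text
time: 20.78
tool_pos: [0.6612, 0.0124, 0.0921]
tool_rot: [0.0, 0.69, 0.724, 0.0]
contact_force: [0.9, -0.0, 0.9]
gripper_width: 0.704
grasp_force: 0.0
```

Emit:
{"fn": "move_arm", "kwargs": {"rows": [[0,-0.1,1,0,0,0,0.4],[0,0,1.5,0,0,0,0.4],[0,0,1.2,0,0,0,0.4],[0,0,0.6,0,0,0,0.4],[0,0,0.3,0,0,0,0.4],[0,0,0,0,0,0,0.2],[0,0,0,0,0,0,0.05],[0,0,0,0,0,0,-1],[0,0,0,0,0,0,-1],[0,0,0,0,0,0,-1],[0,0,0,0,0,0,-1],[0,0,0,0,0,0,-1],[0,0,0,0,0,0,-1]]}}

```text
time: 21.87
tool_pos: [0.6604, 0.0126, 0.0459]
tool_rot: [0.0, 0.689, 0.725, 0.0]
contact_force: [1.2, -0.1, 1.3]
gripper_width: 0.459
grasp_force: 63.2
```

Emit:
{"fn": "move_arm", "kwargs": {"rows": [[0,0,-1,0,0,0,-1],[0,0,-2,0,0,0,-1],[0,0,-3,0,0,-2,-1],[0,0,-3,0,0,-4.3,-1],[0,0,-2,0,0,-2.2,-1],[0,0,-1,0,0,0,-1],[1.2,-0.29,0,0,0,0,-1],[2.2,-0.52,0,0,0,0,-1],[3,-0.71,0,0,0,0,-1],[3,-0.71,0,0,0,0,-1],[3,-0.71,0,0,0,0,-1],[3,-0.71,0,0,0,0,-1],[3,-0.71,0,0,0,0,-1],[3,-0.71,0,0,0,0,-1],[3,-0.71,0,0,0,0,-1],[3,-0.71,0,0,0,0,-1],[3,-0.71,0,0,0,0,-1],[3,-0.71,0,0,0,0,-1],[2.2,-0.52,0,0,0,0,-1],[1.4,-0.36,0,0,0,0,-1]]}}

```text
time: 23.53
tool_pos: [0.4974, 0.3598, 0.1625]
tool_rot: [-0.001, 0.633, 0.774, -0.002]
contact_force: [0.6, -0.5, -3.6]
gripper_width: 0.461
grasp_force: 63.0
```

Emit:
{"fn": "move_arm", "kwargs": {"rows": [[0,0,0,0,0,0,-1],[0,0,1,0,0,0,-1],[0,0,1.5,0,0,0,-1],[0,0,1,0,0,0,-1],[0,0,0.5,0,0,0,-1],[0,0,0,0,0,0,-1],[0,0,0,0,0,0,-1]]}}

```text
time: 24.12
tool_pos: [0.5009, 0.3573, 0.1246]
tool_rot: [-0.0, 0.634, 0.773, -0.001]
contact_force: [-0.5, 0.1, -3.7]
gripper_width: 0.457
grasp_force: 63.0
```

```bash
python3 - <<'E'
from h import *
t=grab("top","5");s=grab("side","5");st=manip.state();print(st['tool_pos'],st['tool_rot'],st['contact_force'])
a=cv2.resize(s["img"][90:200,120:280],None,fx=4,fy=4,interpolation=cv2.INTER_CUBIC)
cv2.imwrite("pics/s5.png",cv2.convertScaleAbs(a,alpha=1.5))
E
```

```text
[0.50154334 0.35799503 0.12608155] [2.76891106e-04 6.33905235e-01 7.73410440e-01 6.05830787e-04] [-1.0933703   0.73979365 -3.07313738]
```

View pics/s5.png

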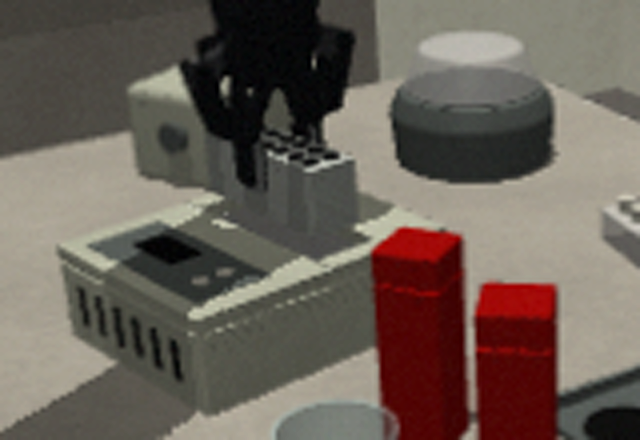

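The block is held level above the well (crop (310,200)), aligned with the heater.

Emit:
{"fn": "move_arm", "kwargs": {"rows": [[0,0,0.5,0,0,0,-1],[0,0,0.6,0,0,0,-1],[0,0,0.5,0,0,0,-1],[0,0,0.3,0,0,0,-1],[0,0,0.3,0,0,0,-1],[0,0,0,0,0,0,-1],[0,0,0,0,0,0,-1]]}}

```text
time: 24.8
tool_pos: [0.5007, 0.3581, 0.1029]
tool_rot: [-0.0, 0.634, 0.774, -0.0]
contact_force: [0.4, 0.2, -4.4]
gripper_width: 0.46
grasp_force: 63.0
```

Emit:
{"fn": "move_arm", "kwargs": {"rows": [[0,0,0.15,0,0,0,-1],[0,0,0.1,0,0,0,-1],[0,0,0.05,0,0,0,-1],[0,0,0,0,0,0,-1]]}}

```text
time: 25.13
tool_pos: [0.5011, 0.3583, 0.1009]
tool_rot: [0.0, 0.634, 0.774, 0.0]
contact_force: [-0.5, 0.2, -1.0]
gripper_width: 0.459
grasp_force: 63.2
```

Emit:
{"fn": "move_arm", "kwargs": {"rows": [[0,0,0.05,0,0,0,-1],[0,0,0,0,0,0,-0.05],[0,0,0,0,0,0,0.2],[0,0,0,0,0,0,0.4],[0,0,0,0,0,0,0.4],[0,0,0,0,0,0,0.4],[0,0,-1,0,0,0,0.4],[0,0,-2,0,0,0,0.4],[0,0,-3,0,0,0,0.4],[0,0,-3,0,0,0,0.6],[0,0,-3,0,0,0,1],[0,0,-3,0,0,0,1],[0,0,0,0,0,5.2,1],[0,0,0,0,0,5.1,1],[-1.5,0,0,0,0,0,1],[-3,0,0,0,0,0,1],[-3.5,0,0,0,0,0,1],[-3.5,0,0,0,0,0,1],[-3.5,0,0,0,0,0,1],[-3.5,0,0,0,0,0,1]]}}

```text
time: 26.8
tool_pos: [0.5036, 0.171, 0.2499]
tool_rot: [0.0, 0.7, 0.714, -0.0]
contact_force: [-0.1, -0.6, 0.9]
gripper_width: 0.998
grasp_force: 0.0
```

```bash
python3 - <<'E'
from h import *
s=grab("side","6");t=grab("top","6");st=manip.state();print(st['tool_pos'],st['tool_rot'])
a=cv2.resize(s["img"][120:190,130:240],None,fx=5,fy=5,interpolation=cv2.INTER_CUBIC)
b=cv2.resize(t["img"][180:220,105:180],None,fx=5,fy=5,interpolation=cv2.INTER_CUBIC)
c=np.zeros((560,550,3),np.uint8);c[:350]=a;c[350:550,:375]=b;cv2.imwrite("pics/a6.png",cv2.convertScaleAbs(c,alpha=1.3))
R=lambda d:np.array([[np.cos(d),-np.sin(d)],[np.sin(d),np.cos(d)]])
o=R(np.radians(11.3))@np.array([[x,y] for x,y in((20,65),(-20,65),(-20,-65),(20,-65))]).T/1000+np.array([[.5011],[.3583]])
for f,n in((s,"side"),(t,"top")):print(n,[proj(f,[o[0,i],o[1,i],.113])[0].round(1).tolist() for i in range(4)])
E
```

```text
[0.50410179 0.16866757 0.2498985 ] [ 6.29142961e-04  7.01869386e-01  7.12305091e-01 -6.52934371e-04]
side [[181.9, 126.4], [170.9, 129.6], [197.5, 140.8], [208.8, 137.0]]
top [[115.4, 201.6], [116.9, 214.6], [159.1, 207.0], [157.3, 194.0]]
```

View pics/a6.png

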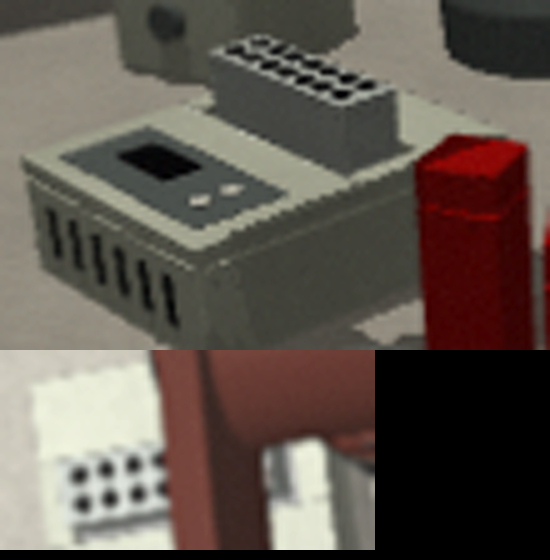

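The block is fully seated: side corners at (172,131), (198,141) and (209,136) match those predicted for a top at 113 mm.

Emit:
{"fn": "move_arm", "kwargs": {"rows": [[-2,-0.3,0,0,0,0,1],[-3,-0.3,0,0,0,0,1],[-3.8,-0.3,0,0,0,0,1],[-3.8,-0.3,0,0,0,0,1],[-3.8,-0.3,0,0,0,0,1],[-3.8,-0.3,0,0,0,0,1],[-3.8,-0.3,0,0,0,0,1],[-3.8,-0.3,0,0,0,0,1],[-3.8,-0.3,0,0,0,0,1],[-3.8,-0.3,0,0,0,0,1],[-3.8,-0.3,0,0,0,0,1],[-3.8,-0.3,0,0,0,0,1],[-2,-0.3,0,0,0,0,1],[-1,-0.3,0,0,0,0,1],[0,0,0,0,0,0,1],[0,0,1.5,0,0,0,1],[0,0,2,0,0,0,1],[0,0,1.5,0,0,0,1],[0,0,0,0,0,0,1],[0,0,0,0,0,0,1]]}}

```text
time: 28.57
tool_pos: [0.4706, -0.2857, 0.199]
tool_rot: [-0.001, 0.7, 0.714, 0.0]
contact_force: [0.8, 0.8, 0.1]
gripper_width: 1.001
grasp_force: 0.0
```

Emit:
{"fn": "move_arm", "kwargs": {"rows": [[-0.58,-0.15,0,0,0,0,1],[0,0,1.2,0,0,0,1],[0,0,2,0,0,0,1],[0,0,2,0,0,0,1],[0,0,1.4,0,0,0,1],[0,0,0.8,0,0,0,1],[0,0,0.3,0,0,0,0.8],[0,0,0,0,0,0,0.4],[0,0,0,0,0,0,0],[0,0,0,0,0,0,-1],[0,0,0,0,0,0,-1],[0,0,0,0,0,0,-1],[0,0,0,0,0,0,-1],[0,0,0,0,0,0,-1],[0,0,0,0,0,0,-1]]}}

```text
time: 29.82
tool_pos: [0.4702, -0.2943, 0.1244]
tool_rot: [0.002, 0.701, 0.714, 0.0]
contact_force: [-0.7, -0.9, 5.4]
gripper_width: 0.509
grasp_force: 61.1
```

Emit:
{"fn": "move_arm", "kwargs": {"rows": [[0,0,-1,0,0,0,-1],[0,0,-2,0,0,0,-1],[0,0,-2,0,0,0,-1],[0,0,-1,0,0,0,-1],[1.2,0.46,0,0,0,0,-1],[2.2,0.84,0,0,0,0,-1],[2.8,1.07,0,0,0,0,-1],[2.8,1.07,0,0,0,0,-1],[2.8,1.07,0,0,0,0,-1],[2.8,1.07,0,0,0,0,-1],[2.8,1.07,0,0,0,0,-1],[2.8,1.07,0,0,0,0,-1],[2.8,1.07,0,0,0,0,-1],[2.8,1.07,0,0,0,0,-1],[2.8,1.07,0,0,0,0,-1],[2.8,1.07,0,0,0,0,-1],[2.2,0.84,0,0,0,0,-1],[1.3,0.48,0,0,0,0,-1],[0,0,0,0,0,0,-1],[0,0,0,0,0,0,-1]]}}

```text
time: 31.48
tool_pos: [0.5953, 0.0585, 0.1816]
tool_rot: [-0.001, 0.7, 0.714, -0.001]
contact_force: [0.8, 0.1, -2.5]
gripper_width: 0.516
grasp_force: 61.0
```

Emit:
{"fn": "move_arm", "kwargs": {"rows": [[0,0,1,0,0,0,-1],[0,0,1.8,0,0,0,-1],[0,0,1.6,0,0,0,-1],[0,0,0.8,0,0,0,-1],[0,0,0.2,0,0,0,-1],[0,0,0,0,0,0,-1],[0,0,0,0,0,0,-1]]}}

```text
time: 32.07
tool_pos: [0.5964, 0.0575, 0.1293]
tool_rot: [0.0, 0.701, 0.713, 0.0]
contact_force: [0.3, 0.2, -2.2]
gripper_width: 0.507
grasp_force: 60.7
```

Emit:
{"fn": "move_arm", "kwargs": {"rows": [[-0.05,0.2,0,0,0,0,-1],[0,0,0.15,0,0,0,-1],[0,0,0.15,0,0,0,-1],[0,0,0.05,0,0,0,-1],[0,0,0,0,0,0,-1]]}}

```text
time: 32.48
tool_pos: [0.5988, 0.0576, 0.1263]
tool_rot: [0.001, 0.7, 0.714, 0.001]
contact_force: [0.3, 0.3, 1.4]
gripper_width: 0.512
grasp_force: 61.2
```

```bash
cat > m.py <<'E'
from h import *
def look(tag,x,y,top,w=None):
    s=grab("side",tag);print(manip.state()['tool_pos'])
    crop(s,230,120,350,235,5,f"pics/z{tag}.png");return s
E
python3 - <<'E'
from m import *
s=look("7",0,0,0)
# predicted base corners (square on disc) in crop coordinates
y=np.radians(1.2)
for dx,dy in((-22,-22),(-22,22),(22,-22)):
    X=[.598+(dx*np.cos(y)-dy*np.sin(y))/1000,.064+(dx*np.sin(y)+dy*np.cos(y))/1000,.008]
    print((dx,dy),((proj(s,X)[0]-[230,120]+.4)*5).round(0))
E
```

```text
[0.59877543 0.05759252 0.12629924]
(-22, -22) [223. 416.]
(-22, 22) [171. 381.]
(22, -22) [290. 390.]
```

View pics/z7.png

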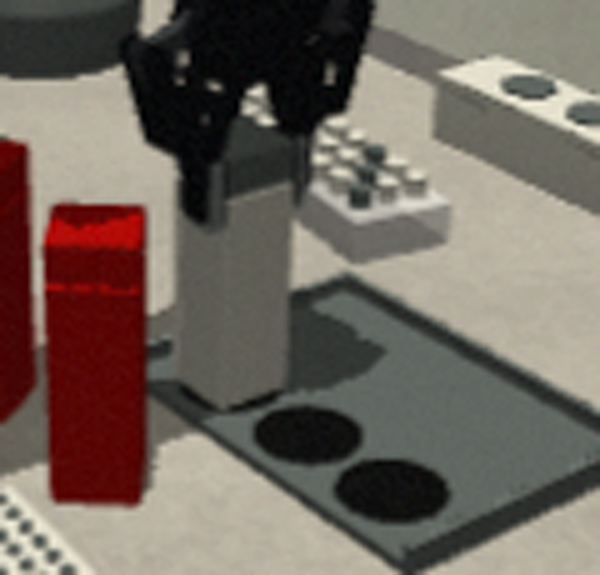

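The square bottle stands on its disc, near bottom corner at crop (220,408), right edge (288,388). I'll compare its edges with the initial picture.

```bash
python3 - <<'E'
from h import *
a=load("side0.npz")["img"];b=load("side7.npz")["img"]
for r in(170,176,182,188,192,196,199,201,203):
    print(r,a[r,262:294,1].tolist());print('   ',b[r,262:294,1].tolist())
E
```

```text
170 [100, 99, 90, 73, 57, 57, 58, 57, 58, 57, 57, 58, 59, 61, 59, 60, 60, 59, 58, 59, 60, 58, 58, 55, 56, 57, 58, 61, 63, 62, 63, 63]
    [112, 111, 97, 72, 61, 56, 56, 57, 57, 57, 57, 57, 59, 62, 60, 59, 58, 59, 58, 61, 58, 59, 59, 58, 59, 64, 89, 108, 110, 110, 110, 110]
176 [98, 99, 94, 75, 57, 58, 57, 56, 57, 58, 58, 58, 59, 62, 60, 59, 60, 59, 59, 62, 59, 58, 55, 54, 57, 59, 60, 61, 62, 63, 63, 63]
    [109, 111, 99, 70, 56, 55, 57, 54, 55, 57, 56, 58, 58, 60, 60, 59, 57, 60, 59, 58, 58, 58, 59, 58, 58, 68, 94, 106, 105, 104, 93, 81]
182 [100, 101, 96, 77, 56, 57, 55, 57, 57, 56, 56, 57, 59, 60, 59, 58, 59, 59, 60, 59, 60, 59, 57, 53, 57, 58, 59, 62, 63, 64, 63, 63]
    [59, 59, 63, 64, 62, 56, 58, 56, 56, 58, 56, 58, 58, 62, 60, 57, 59, 58, 60, 59, 58, 59, 57, 58, 60, 50, 36, 36, 35, 35, 34, 46]
188 [32, 24, 31, 45, 57, 56, 57, 57, 57, 58, 58, 58, 61, 62, 58, 60, 57, 59, 58, 58, 59, 58, 56, 54, 58, 59, 60, 62, 64, 65, 62, 63]
    [35, 29, 50, 63, 57, 57, 57, 58, 56, 58, 56, 58, 59, 60, 59, 61, 60, 58, 59, 58, 57, 58, 59, 59, 58, 49, 35, 34, 35, 34, 35, 34]
192 [57, 57, 56, 55, 
[... 608 characters left out ...]
56, 60, 61, 63, 63, 64, 64, 62, 62]
    [28, 30, 33, 34, 30, 18, 10, 14, 36, 53, 55, 59, 59, 57, 59, 59, 56, 52, 44, 33, 19, 11, 11, 34, 59, 65, 65, 65, 65, 63, 64, 66]
201 [87, 52, 37, 31, 46, 55, 57, 53, 40, 26, 28, 46, 60, 55, 44, 25, 21, 18, 21, 27, 33, 43, 55, 57, 59, 61, 62, 63, 62, 63, 62, 62]
    [56, 41, 31, 26, 33, 34, 35, 31, 23, 16, 22, 39, 55, 43, 22, 13, 14, 20, 24, 31, 37, 49, 59, 56, 50, 39, 31, 30, 26, 21, 30, 37]
203 [103, 104, 105, 86, 44, 29, 35, 49, 55, 58, 56, 58, 58, 58, 58, 56, 58, 58, 57, 53, 39, 26, 49, 58, 61, 61, 63, 63, 63, 63, 63, 62]
    [62, 62, 61, 55, 37, 28, 29, 30, 36, 43, 53, 65, 65, 65, 65, 64, 63, 65, 63, 60, 44, 13, 7, 11, 10, 10, 9, 11, 12, 13, 11, 9]
```

Edges match the initial image to well under a pixel. I release the bottle and fetch the slim one.

Emit:
{"fn": "move_arm", "kwargs": {"rows": [[0,0,0,0,0,0,0.4],[0,0,0,0,0,0,1],[0,0,0,0,0,0,1],[0,0,0,0,0,0,1],[0,0,-1.5,0,0,0,1],[0,0,-3.5,0,0,0,1],[0,0,-4,0,0,0,1],[0,0,-3,0,0,0,1],[-1.8,-0.6,0,0,0,0,1],[-3.6,-1.2,0,0,0,0,1],[-3.9,-1.3,0,0,0,0,1],[-3.9,-1.3,0,0,0,0,1],[-3.9,-1.3,0,0,0,0,1],[-3.9,-1.3,0,0,0,0,1],[-3.9,-1.3,0,0,0,0,1],[-3.9,-1.3,0,0,0,0,1],[-3.9,-1.3,0,0,0,0,1],[-3.9,-1.3,0,0,0,0,1],[-3,-1.2,0,0,0,0,1],[-1.2,0,0,0,0,0,1]]}}

```text
time: 34.2
tool_pos: [0.4696, -0.3565, 0.2452]
tool_rot: [0.0, 0.702, 0.712, -0.001]
contact_force: [0.2, -0.3, -0.6]
gripper_width: 1.002
grasp_force: 0.0
```

Emit:
{"fn": "move_arm", "kwargs": {"rows": [[0,0,0,0,0,0,1],[0,0,1.5,0,0,0,1],[0,0,2,0,0,0,1],[0,0,1.5,0,0,0,1],[0,0,0,0,0,0,1],[0,0,0,0,0,0,1]]}}

```text
time: 34.7
tool_pos: [0.4718, -0.3511, 0.1943]
tool_rot: [-0.001, 0.7, 0.714, 0.0]
contact_force: [-0.8, -0.3, -0.5]
gripper_width: 1.003
grasp_force: 0.0
```

Emit:
{"fn": "move_arm", "kwargs": {"rows": [[0.1,-0.1,0,0,0,0,1],[0,0,1.2,0,0,0,1],[0,0,2,0,0,0,1],[0,0,2,0,0,0,1],[0,0,1.2,0,0,0,1],[0,0,0.5,0,0,0,1],[0,0,0.1,0,0,0,0.8],[0,0,0,0,0,0,0.4],[0,0,0,0,0,0,0],[0,0,0,0,0,0,-1],[0,0,0,0,0,0,-1],[0,0,0,0,0,0,-1],[0,0,0,0,0,0,-1],[0,0,0,0,0,0,-1],[0,0,0,0,0,0,-1]]}}

```text
time: 35.95
tool_pos: [0.4715, -0.3527, 0.1271]
tool_rot: [0.001, 0.701, 0.714, -0.0]
contact_force: [-0.7, -0.6, 5.0]
gripper_width: 0.452
grasp_force: 60.8
```

Emit:
{"fn": "move_arm", "kwargs": {"rows": [[0,0,-1,0,0,0,-1],[0,0,-2,0,0,0,-1],[0,0,-2,0,0,0,-1],[0,0,-1,0,0,0,-1],[1.2,0.46,0,0,0,0,-1],[2.2,0.84,0,0,0,0,-1],[2.8,1.07,0,0,0,0,-1],[2.8,1.07,0,0,0,0,-1],[2.8,1.07,0,0,0,0,-1],[2.8,1.07,0,0,0,0,-1],[2.8,1.07,0,0,0,0,-1],[2.8,1.07,0,0,0,0,-1],[2.8,1.07,0,0,0,0,-1],[2.8,1.07,0,0,0,0,-1],[2.8,1.07,0,0,0,0,-1],[2.8,1.07,0,0,0,0,-1],[2.2,0.84,0,0,0,0,-1],[1.2,0.46,0,0,0,0,-1],[0,0,0,0,0,0,-1],[0,0,0,0,0,0,-1]]}}

```text
time: 37.62
tool_pos: [0.5965, -0.001, 0.1842]
tool_rot: [-0.001, 0.7, 0.714, -0.001]
contact_force: [0.0, 0.2, -1.4]
gripper_width: 0.456
grasp_force: 60.6
```

Emit:
{"fn": "move_arm", "kwargs": {"rows": [[-0.1,0.25,0,0,0,0,-1],[0,0,1,0,0,0,-1],[0,0,1.8,0,0,0,-1],[0,0,1.4,0,0,0,-1],[0,0,0.8,0,0,0,-1],[0,0,0.3,0,0,0,-1],[0,0,0.1,0,0,0,-1],[0,0,0,0,0,0,-1],[0,0,0,0,0,0,-1]]}}

```text
time: 38.37
tool_pos: [0.6003, -0.0026, 0.1322]
tool_rot: [0.001, 0.701, 0.714, 0.0]
contact_force: [0.6, 0.6, -1.5]
gripper_width: 0.459
grasp_force: 60.8
```

Emit:
{"fn": "move_arm", "kwargs": {"rows": [[0,0,0.2,0,0,0,-1],[0,0,0.15,0,0,0,-1],[0,0,0.1,0,0,0,-1],[0,0,0,0,0,0,-1],[0,0,0,0,0,0,-1]]}}

```text
time: 38.78
tool_pos: [0.6006, -0.0024, 0.1291]
tool_rot: [0.001, 0.7, 0.714, 0.001]
contact_force: [-2.1, 0.9, 5.0]
gripper_width: 0.452
grasp_force: 61.4
```

```bash
python3 - <<'E'
from h import *
b=grab("side","8")["img"];a=load("side3.npz")["img"];a=load("side2.npz")["img"]
for r in(180,190,200,206,209,211,213):
    print(r,a[r,280:310,1].tolist());print('   ',b[r,280:310,1].tolist())
E
```

```text
180 [74, 74, 74, 74, 72, 70, 71, 75, 76, 77, 79, 80, 79, 79, 79, 78, 77, 74, 74, 72, 63, 49, 53, 94, 121, 119, 120, 129, 98, 28]
    [65, 63, 59, 58, 57, 55, 57, 56, 59, 59, 60, 59, 61, 61, 60, 59, 60, 58, 61, 59, 57, 62, 62, 50, 37, 33, 28, 25, 34, 53]
190 [73, 73, 75, 73, 70, 70, 73, 75, 78, 78, 78, 79, 81, 80, 79, 76, 77, 74, 72, 67, 65, 63, 62, 62, 61, 62, 61, 61, 60, 59]
    [66, 62, 58, 58, 56, 56, 56, 57, 59, 59, 61, 60, 60, 61, 60, 60, 59, 59, 58, 59, 48, 34, 33, 35, 33, 33, 35, 34, 46, 61]
200 [26, 18, 17, 30, 55, 71, 74, 76, 78, 78, 80, 78, 80, 78, 78, 77, 75, 71, 69, 59, 58, 66, 61, 61, 60, 60, 61, 61, 61, 63]
    [9, 11, 10, 26, 48, 57, 57, 59, 59, 60, 60, 60, 61, 62, 63, 69, 63, 59, 57, 49, 36, 34, 35, 33, 34, 34, 35, 34, 34, 35]
206 [54, 11, 11, 30, 59, 73, 75, 77, 78, 80, 79, 79, 78, 77, 77, 75, 75, 71, 67, 47, 10, 11, 47, 73, 72, 73, 71, 71, 74, 72]
    [24, 6, 6, 25, 45, 57, 56, 59, 59, 60, 61, 65, 70, 69, 68, 68, 66, 63, 58, 39, 5, 7, 22, 36, 34, 34, 33, 35, 35, 34]
209 [73, 59, 32, 15, 16, 35, 57, 71, 73, 76, 78, 80, 78, 78, 76, 69, 66, 51, 24, 13, 17, 36, 60, 72, 73, 72, 72, 73, 72, 72]
    [35, 27, 15, 7, 7, 24, 44, 53, 56, 59, 66, 71, 72, 71, 69, 61, 59, 47, 21, 10, 14, 30, 54, 65, 65, 65, 64, 65, 64, 65]
211 [54, 69, 73, 65, 51, 31, 25, 20, 11, 12, 11, 14, 21, 16, 11, 12, 16, 19, 25, 39, 60, 70, 64, 62, 63, 63, 62, 62, 60, 63]
    [30, 35, 35, 32, 27, 24, 20, 17, 9, 11, 10, 14, 17, 16, 10, 9, 16, 17, 21, 34, 54, 62, 58, 56, 55, 57, 55, 56, 55, 56]
213 [60, 37, 41, 57, 68, 71, 72, 73, 71, 71, 65, 57, 58, 66, 72, 71, 72, 70, 66, 51, 23, 12, 10, 13, 13, 13, 11, 12, 12, 10]
    [40, 29, 35, 50, 60, 63, 65, 64, 64, 64, 58, 50, 52, 57, 66, 65, 65, 63, 58, 45, 25, 10, 10, 10, 12, 12, 11, 10, 10, 10]
```

The slim bottle's edges match its initial pixels exactly.

Emit:
{"fn": "move_arm", "kwargs": {"rows": [[0,0,0,0,0,0,0.4],[0,0,0,0,0,0,1],[0,0,0,0,0,0,1],[0,0,0,0,0,0,1],[0,0,-1.5,0,0,0,1],[0,0,-3.5,0,0,0,1],[0,0,-4,0,0,0,1],[0,0,-3,0,0,0,1],[-1.8,-0.6,0,0,0,0,1],[-3.6,-1.2,0,0,0,0,1],[-3.9,-1.3,0,0,0,0,1],[-3.9,-1.3,0,0,0,0,1],[-3.9,-1.3,0,0,0,0,1],[-3.9,-1.3,0,0,0,0,1],[-3.9,-1.3,0,0,0,0,1],[-3.9,-1.3,0,0,0,0,1],[-3.9,-1.3,0,0,0,0,1],[-3.9,-1.3,0,0,0,0,1],[-2.6,-1.2,0,0,0,0,1],[-1.2,-0.2,0,0,0,0,1]]}}

```text
time: 40.5
tool_pos: [0.4691, -0.4123, 0.2465]
tool_rot: [-0.0, 0.702, 0.712, -0.001]
contact_force: [1.3, 0.9, -0.4]
gripper_width: 1.001
grasp_force: 0.0
```

Emit:
{"fn": "move_arm", "kwargs": {"rows": [[0,0,0,0,0,0,1],[0,0,1.5,0,0,0,1],[0,0,2,0,0,0,1],[0,0,1.5,0,0,0,1],[0,0,0,0,0,0,1],[0,0,0,0,0,0,1]]}}

```text
time: 41.0
tool_pos: [0.4712, -0.4068, 0.1946]
tool_rot: [-0.002, 0.7, 0.714, 0.0]
contact_force: [-0.1, -0.0, 0.6]
gripper_width: 0.999
grasp_force: 0.0
```

Down to z about 0.116 and grip.

Emit:
{"fn": "move_arm", "kwargs": {"rows": [[0,-0.1,0,0,0,0,1],[0,0,1.2,0,0,0,1],[0,0,2,0,0,0,1],[0,0,2,0,0,0,1],[0,0,1.8,0,0,0,1],[0,0,0.7,0,0,0,1],[0,0,0.2,0,0,0,0.8],[0,0,0,0,0,0,0.4],[0,0,0,0,0,0,0],[0,0,0,0,0,0,-1],[0,0,0,0,0,0,-1],[0,0,0,0,0,0,-1],[0,0,0,0,0,0,-1],[0,0,0,0,0,0,-1]]}}

```text
time: 42.17
tool_pos: [0.4712, -0.4098, 0.1197]
tool_rot: [0.002, 0.701, 0.714, -0.0]
contact_force: [1.2, 0.5, 5.9]
gripper_width: 0.594
grasp_force: 63.0
```

Emit:
{"fn": "move_arm", "kwargs": {"rows": [[0,0,-1,0,0,0,-1],[0,0,-2,0,0,0,-1],[0,0,-2,0,0,0,-1],[0,0,-1,0,0,0,-1],[1.2,0.46,0,0,0,0,-1],[2.2,0.84,0,0,0,0,-1],[2.8,1.07,0,0,0,0,-1],[2.8,1.07,0,0,0,0,-1],[2.8,1.07,0,0,0,0,-1],[2.8,1.07,0,0,0,0,-1],[2.8,1.07,0,0,0,0,-1],[2.8,1.07,0,0,0,0,-1],[2.8,1.07,0,0,0,0,-1],[2.8,1.07,0,0,0,0,-1],[2.8,1.07,0,0,0,0,-1],[2.8,1.07,0,0,0,0,-1],[2.2,0.84,0,0,0,0,-1],[1.2,0.46,0,0,0,0,-1],[0,0,0,0,0,0,-1],[0,0,0,0,0,0,-1]]}}

```text
time: 43.83
tool_pos: [0.596, -0.058, 0.1766]
tool_rot: [-0.001, 0.7, 0.714, -0.001]
contact_force: [0.1, -0.4, -2.4]
gripper_width: 0.59
grasp_force: 62.9
```

Emit:
{"fn": "move_arm", "kwargs": {"rows": [[-0.05,0.2,0,0,0,0,-1],[0,0,1,0,0,0,-1],[0,0,1.8,0,0,0,-1],[0,0,1.4,0,0,0,-1],[0,0,0.8,0,0,0,-1],[0,0,0.3,0,0,0,-1],[0,0,0,0,0,0,-1],[0,0,0,0,0,0,-1]]}}

```text
time: 44.5
tool_pos: [0.599, -0.0592, 0.125]
tool_rot: [0.0, 0.701, 0.714, 0.0]
contact_force: [-0.5, -0.1, -2.9]
gripper_width: 0.593
grasp_force: 62.8
```

Emit:
{"fn": "move_arm", "kwargs": {"rows": [[0,0,0.2,0,0,0,-1],[0,0,0.1,0,0,0,-1],[0,0,0,0,0,0,-1],[0,0,0,0,0,0,-1]]}}

```text
time: 44.83
tool_pos: [0.599, -0.0589, 0.1222]
tool_rot: [0.0, 0.7, 0.714, 0.0]
contact_force: [0.8, -0.4, -2.4]
gripper_width: 0.594
grasp_force: 62.8
```

```bash
python3 - <<'E'
from h import *
b=grab("side","9")["img"];a=load("side0.npz")["img"]
for r in(195,205,215,219,221,223,225):
    print(r,a[r,294:326,1].tolist());print('   ',b[r,294:326,1].tolist())
E
```

```text
195 [63, 61, 60, 57, 53, 52, 54, 56, 57, 59, 60, 61, 61, 64, 63, 62, 63, 62, 64, 64, 61, 61, 60, 59, 59, 56, 55, 51, 50, 48, 44, 47]
    [71, 65, 60, 60, 57, 55, 56, 58, 58, 59, 58, 60, 64, 71, 70, 70, 71, 71, 70, 70, 68, 68, 68, 67, 65, 59, 58, 63, 65, 65, 65, 65]
205 [60, 60, 58, 55, 53, 54, 56, 57, 60, 61, 61, 61, 62, 63, 63, 62, 64, 62, 64, 61, 60, 60, 59, 56, 56, 53, 50, 49, 49, 48, 51, 49]
    [70, 66, 59, 58, 54, 55, 56, 59, 59, 63, 69, 70, 69, 70, 70, 71, 71, 70, 68, 69, 69, 67, 64, 65, 62, 53, 40, 34, 35, 34, 34, 33]
215 [57, 58, 56, 53, 52, 55, 57, 57, 61, 60, 61, 62, 61, 63, 64, 61, 62, 62, 62, 61, 60, 59, 59, 56, 52, 51, 54, 57, 57, 57, 57, 58]
    [50, 35, 38, 48, 56, 58, 60, 64, 68, 70, 69, 70, 69, 70, 71, 71, 71, 69, 68, 68, 67, 65, 63, 62, 55, 41, 33, 34, 35, 35, 35, 33]
219 [57, 58, 49, 28, 35, 55, 58, 62, 60, 62, 63, 61, 62, 63, 62, 61, 62, 63, 63, 61, 59, 57, 57, 54, 44, 32, 47, 58, 57, 57, 57, 57]
    [35, 34, 30, 24, 42, 59, 62, 67, 69, 69, 70, 69, 71, 71, 72, 70, 68, 69, 68, 69, 67, 66, 62, 57, 35, 26, 52, 65, 64, 66, 65, 65]
221 [37, 49, 55, 57, 49, 29, 36, 53, 58, 62, 61, 61, 62, 62, 62, 62, 61, 61, 60, 60, 59, 59, 53, 38, 30, 46, 57, 58, 56, 57, 57, 56]
    [29, 33, 33, 35, 39, 42, 51, 62, 67, 70, 70, 70, 70, 70, 72, 70, 69, 69, 68, 66, 67, 61, 49, 31, 28, 52, 66, 65, 66, 67, 66, 65]
223 [46, 27, 29, 41, 53, 56, 57, 53, 41, 26, 35, 43, 46, 55, 54, 54, 54, 53, 51, 41, 34, 32, 33, 49, 58, 55, 56, 50, 52, 55, 51, 42]
    [44, 32, 32, 47, 58, 65, 64, 61, 47, 43, 49, 56, 61, 60, 62, 62, 60, 60, 47, 31, 33, 34, 38, 55, 65, 64, 63, 57, 59, 62, 58, 48]
225 [99, 98, 81, 51, 34, 30, 43, 53, 58, 56, 56, 58, 56, 57, 58, 58, 57, 59, 57, 58, 58, 58, 59, 60, 61, 59, 53, 44, 27, 22, 23, 25]
    [93, 109, 91, 57, 38, 33, 50, 60, 65, 65, 65, 65, 65, 66, 65, 67, 65, 65, 64, 65, 66, 65, 67, 67, 70, 65, 61, 50, 31, 27, 28, 29]
```

Emit:
{"fn": "move_arm", "kwargs": {"rows": [[0,0.08,0.1,0,0,0,-1],[0,0,0.1,0,0,0,-1],[0,0,0.1,0,0,0,-1],[0,0,0,0,0,0,-1],[0,0,0,0,0,0,-1]]}}

```text
time: 45.3
tool_pos: [0.5998, -0.059, 0.1216]
tool_rot: [-0.0, 0.7, 0.714, -0.0]
contact_force: [-5.2, 1.0, 10.3]
gripper_width: 0.595
grasp_force: 63.9
```

Emit:
{"fn": "move_arm", "kwargs": {"rows": [[0,0,-0.15,0,0,0,-1],[0,0,0,0,0,0,-1],[0,0,0,0,0,0,0.4],[0,0,0,0,0,0,1],[0,0,0,0,0,0,1],[0,0,0,0,0,0,1],[0,0,-1.5,0,0,0,1],[0,0,-3.5,0,0,0,1],[0,0,-4,0,0,0,1],[0,0,-3,0,0,0,1],[-2,0,0,0,0,0,1],[-3.5,0,0,0,0,0,1],[-3.8,0,0,0,0,0,1],[-3.8,0,0,0,0,0,1],[-3.8,0,0,0,0,0,1],[-3.8,0,0,0,0,0,1],[-3.5,0,0,0,0,0,1],[-2,0,0,0,0,0,1],[0,0,0,0,0,0,1],[0,0,0,0,0,0,1]]}}

```text
time: 46.97
tool_pos: [0.6043, -0.3214, 0.2397]
tool_rot: [-0.001, 0.701, 0.713, 0.0]
contact_force: [-0.6, -0.7, 0.4]
gripper_width: 1.003
grasp_force: 0.0
```

```bash
python3 - <<'E'
from h import *
t=grab("top","10");s=grab("side","10")
a=load("top0.npz")
d=cv2.absdiff(a["img"],t["img"])
print("wide/slim/sq diff",d[140:195,220:292].max(),d[225:265,230:300].mean(),d[198:222,198:258].mean())
b=np.vstack([cv2.resize(s["img"][80:260,130:430],None,fx=2,fy=2),cv2.resize(t["img"][130:260,105:405],None,fx=2,fy=2)[:240]])
cv2.imwrite("pics/f.png",cv2.convertScaleAbs(b,alpha=1.4))
A=load("side0.npz")["img"]
for r in(205,215,219,221,223):
    print(r,A[r,294:322,1].tolist());print('   ',s["img"][r,294:322,1].tolist())
E
```

```text
wide/slim/sq diff 84 28.65059523809524 23.251851851851853
205 [60, 60, 58, 55, 53, 54, 56, 57, 60, 61, 61, 61, 62, 63, 63, 62, 64, 62, 64, 61, 60, 60, 59, 56, 56, 53, 50, 49]
    [68, 67, 66, 62, 57, 60, 64, 64, 68, 69, 69, 71, 70, 72, 70, 71, 71, 70, 69, 68, 69, 67, 66, 65, 63, 59, 62, 63]
215 [57, 58, 56, 53, 52, 55, 57, 57, 61, 60, 61, 62, 61, 63, 64, 61, 62, 62, 62, 61, 60, 59, 59, 56, 52, 51, 54, 57]
    [65, 63, 63, 61, 60, 64, 64, 66, 67, 69, 69, 68, 70, 70, 69, 70, 70, 69, 69, 68, 67, 65, 65, 62, 59, 57, 61, 63]
219 [57, 58, 49, 28, 35, 55, 58, 62, 60, 62, 63, 61, 62, 63, 62, 61, 62, 63, 63, 61, 59, 57, 57, 54, 44, 32, 47, 58]
    [65, 65, 54, 32, 39, 60, 66, 66, 68, 69, 69, 71, 70, 70, 71, 70, 71, 69, 68, 68, 68, 65, 63, 60, 49, 36, 51, 65]
221 [37, 49, 55, 57, 49, 29, 36, 53, 58, 62, 61, 61, 62, 62, 62, 62, 61, 61, 60, 60, 59, 59, 53, 38, 30, 46, 57, 58]
    [45, 57, 63, 64, 57, 35, 42, 61, 66, 69, 69, 69, 69, 70, 70, 70, 69, 67, 68, 66, 65, 63, 56, 43, 35, 53, 63, 62]
223 [46, 27, 29, 41, 53, 56, 57, 53, 41, 26, 35, 43, 46, 55, 54, 54, 54, 53, 51, 41, 34, 32, 33, 49, 58, 55, 56, 50]
    [52, 33, 33, 47, 59, 63, 65, 59, 46, 31, 39, 47, 53, 61, 60, 62, 58, 59, 56, 47, 36, 35, 37, 55, 64, 62, 63, 56]
```

View pics/f.png

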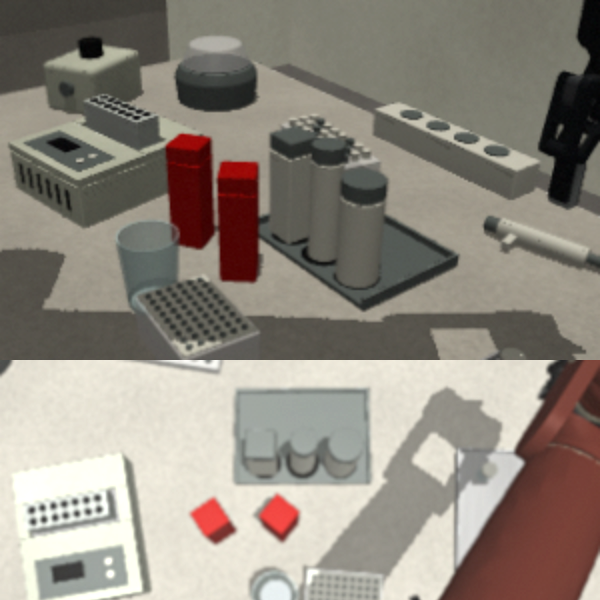

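All three bottles stand upright on their original discs (side crop (290,185), (325,200), (362,230)). The block sits in the heater well at (122,122), and the vial, tip box, beaker and red decoys are in place.

```bash
python3 -c "
from plant import manip
print(manip.job_done())"
```

```text
the job is handed in; nothing more can be done
None
```

The job is handed in at about 47 s of the 141 s allowed: the block is seated in the heater well, and all three bottles stand upright on their original places, within about 1 mm by the side camera.

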